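# Zero a coffee grinder's burr dial, back it off four clicks and open the hopper gate

### The arm

A 7-joint arm with a two-finger parallel gripper is mounted at the origin on the work surface. World frame = base frame: x ahead of the robot, y to its left, z up, the work surface at z = 0. Lengths are in m, angles in rad, forces in N, time in s.
With the tool pointing down it reaches from about 0.4 to 0.925 m from the base axis. Payload 4.1 kg.
Tool frame: the origin (TCP) lies on the centre line of the jaws, within the pads' length; the fingertips stand 14 mm ahead of it and the grasp point (between the pads) lies 5 mm behind it (r.finger_overhang is the distance from the TCP to the fingertips, in m); z points along the fingers, y is the direction in which the jaws open and shut (so a half turn about z gives the same grasp; the last joint's range is limited). The gripper opens to 85 mm and grips with 20 to 120 N. Pads are 22 mm wide; open, the fingers measure 114 mm over their backs; the gripper's body (76 mm by 85 mm) begins 54 mm behind the grasp point. The pads swing forward as they close: fully open they stand 13 mm farther back than shut.
Start: joints at [-1.225, 0.398, 0.045, 1.537, -0.019, 1.207, -0.051], TCP at [0.28, 0.587, 0.245] pointing down, gripper open.
Joint ranges: [-2.82, 2.82], [-0.49, 2.23], [-1.37, 1.46], [0, 2.46], [-1.36, 4.5], [0.23, 2], [-2.94, 2.94]. Speed limits (rad/s): [2.57, 2.57, 3.14, 3.14, 3.14, 3.14, 3.14].

### API

Orientations are given as a unit quaternion [w, x, y, z].
In Python, from station import status, camera, camera_model, r gives the robot as it stands.
- The arm moves only by the tool send_rows, never from a script. Its argument "rows" is text: rows parted by semicolons, each of 7 numbers parted by spaces: the shift along the tool's x, y, z scaled (see below), then the turn, a rotation vector about the tool's x, y, z scaled (see below), then the opening, from 0 (shut) to 1 (fully open). A call has exactly 5 rows; each row shifts and turns the commanded pose from where the row before left it, along the tool's axes as they then stand; what a row does not reach is not made up. The controller multiplies each number of a shift by 0.04 m and each number of a turn by 5 degrees. A row lasts 1/12 s, in which the tool goes at most 41.7 mm and 7.16 degrees, less where a joint would pass 70% of its speed; a pose out of reach is approached as far as the arm can. A call with a number of a shift or a turn outside -1 to 1 is refused whole. A call with a gripper value outside its range is refused whole. The fingers move at their own pace and stop on an object; "newtons" is the grip in N (left out, the last holds). Time passes only in rows, so rows that do not move let the fingers close, or fill a call up. It gives the time, the measured TCP pose, the force and the opening at its end, in the units of the state.
- status.get_obs(): the state, without advancing time (a new reading comes with each control period).
- camera(name): name is "scene" or "top" or "wrist"; returns (picture, depth): 420x560x3 uint8, red, green, blue; 420x560 float32, m along the optical axis (not along the pixel's ray), 0 where there is no reading.
- camera_model(name): a dict with "camera_matrix" (3x3 intrinsics, pixels), "camera_from_world" (4x4, takes a point from world to camera coordinates). Camera axes: x right, y down, z forward; pixel columns grow to the right and rows downward; lengths in m; the calibration is good to about 2 mm. A picture is of the moment at which its call begins: read the wrist's pose just before it. camera_model takes no time and is no camera call; for the wrist camera it gives the pose at the moment of the call.
- r.sign_off(): hands the job in, once; it reports no verdict.
The state is a dict: "time": time; "joints": joint angles; "joint_vel": joint speeds; "joint_torque": joint torques, N m; "position": TCP position; "orientation": TCP orientation; "force": force on the tool from outside, world axes, zero at the start; "ft_torque": the same for the moment, N m; "finger_gap": opening from 0.0 (shut) to 1.0 (fully open).
Only numpy, scipy, OpenCV 4.12 (cv2) and the standard library are available. Lean on these libraries where they do the work, as an engineer would, in place of code of your own. Each camera call takes 0.05 s, during which the arm holds its last target. There are 200 camera calls.

### The job

The coffee grinder has just been cleaned and needs setting for filter coffee. With its hopper gate still shut, turn the grind dial clockwise all the way to its fine stop, then back it off four clicks; after that swing the hopper gate lever fully open, and take your hand off. Leave the cups and food boxes around it as they stand.

Things in the scene. Friction and masses are not known exactly. Their poses are not given: they have to be found in the camera images.
- grinder: Dark grey coffee grinder, fixed: 230 deep, 140 wide, 357 mm tall; its front is turned to the robot's left. Origin: middle of the underside; x from its front (panel, bin) to its back, z up. Flat deck at z = 213, x -25 to 115. Before it the aluminium panel slopes down at 35 deg to x = -115, z = 150. Smoked hopper on the deck at x = 50, y = 0: radius 38 up to z = 247, 58 at 285, 63 at the lid.
- dial_grip (a point): On the axis of the grind dial, 26 mm above the sloping panel. Round black fluted knob, 42 mm diameter, top 36 mm above the panel; nothing else stands up within 60 mm. Panel point under it: x -70, y 0, z 181.5 mm of the grinder. This frame turns with the dial; its z axis is the dial's axis, out of the panel: up, leaning 35 deg from vertical to the grinder's front. Red pointer line along its -x.
- grind_dial (a joint): Dial angle, rad. 0 = fine stop, fully clockwise as seen facing the dial (pointer at the long red mark, straight down the slope); grows counter-clockwise (coarser; positive turn about dial_grip's z) to 4.89. A click every 20 deg (0.349 rad), each with a mark on the scale; released, the dial settles in the nearest click. Turning takes up to 0.2 N m. Four clicks = 1.396.
- gate (a joint): Angle of the hopper gate lever, rad, about the hopper's upright axis. 0 = shut, at its stop (red mark on the deck; it starts within 5 deg of this); grows counter-clockwise from above, the lever's end moving towards the grinder's back, to 1.047 (60 deg) = fully open, at its stop (green mark). It stays where it is left; about 1.5 N at the grip moves it.
- gate_grip (a point): Middle of the lever's grip: an upright orange peg, 18 mm diameter, 30 mm tall (z 234 to 264 mm of the grinder, this point at 250), on the end of a flat steel arm (14 wide, 4 thick, z 232), on the robot's side of the hopper, past the deck's edge, 115 mm from the hinge axis. Shut, the arm points 30 deg forward of the grinder's -y axis; open, 30 deg back of it.
- gate_hinge (a point): Point on the gate lever's hinge axis (the hopper's upright axis), at the height of point gate_grip: x = 50, y = 0, z = 250 mm of the grinder. Axes as the grinder's.
- cup_stack: Loose stack of upturned white paper cups on the far side of the grinder; 80 mm diameter, 160 mm tall. Origin: centre of its underside. Leave it alone.
- coffee_cup: Loose paper coffee cup with a black lid, 83 mm diameter at the lid, 108 mm tall. Origin: centre of its underside. Leave it alone.
- soup_tub: Loose off-white food tub with a white lid, 115 mm diameter, 70 mm tall. Origin: centre of its underside. Leave it alone.
- meal_box: Loose off-white moulded-fibre meal box, closed, 168 x 232 mm (x, y), 66 mm tall, in front of the grinder's panel side, some way off. Origin: centre of its underside. Leave it alone.

How it is judged:
On the way, in this order (a step that is already met when the one before it is completed fails the run):
1. the grind dial is at its fine stop, with the gate still shut (value of joint grind_dial below 0.08 rad and value of joint gate below 0.25 rad), for 0.2 s.
2. the dial has been backed off four clicks, with the gate still shut (value of joint grind_dial between 1.256 and 1.536 rad and value of joint gate below 0.25 rad), for 0.3 s.
At the end, for the whole second after the job is handed in: the dial rests at four clicks from its fine stop (1.396 rad, within 0.14 rad or 8 deg), the gate lever is fully open (beyond 0.93 of 1.047 rad, 7 deg from its stop), both are at rest, and the cups, tub and box stand where they stood (within 30 mm) (value of joint grind_dial between 1.256 and 1.536 rad and value of joint gate above 0.93 rad and velocity of joint grind_dial between -0.05 and 0.05 rad/s and velocity of joint gate between -0.05 and 0.05 rad/s and distance of each of cup_stack, coffee_cup, soup_tub, meal_box from where it was at the start of the episode below 0.03 m); the robot touches nothing.
It fails at once if a cup, tub or box is shoved more than 30 mm or tipped (distance of any of cup_stack, coffee_cup, soup_tub, meal_box from where it was at the start of the episode above 0.03 m or angle between any of cup_stack, coffee_cup, soup_tub, meal_box's own z axis and vertical above 0.35 rad).
It also fails if it takes over 64 s, if anything falls off the work surface, if the arm or the gripper's body presses on something with over 40 N, if the wrist force passes 120 N, or if a joint passes its speed limit or range.

## Working session

There is one attempt and no reset: what is moved stays moved. The work goes in short steps, Python scripts to look and compute and a tool call to move; the robot and the scene stay as the last step left them, time stands still between calls to the robot, and variables do not carry over. Pictures are saved under pics/ and viewed, about 8 in all and at most 12, crops included, and the job is handed in when it is done.

Besides the shell and the picture viewer there is one more tool, called after "Call:" as name(argument=value, ...), one argument or row to a line, values as JSON. send_rows: Moves the arm, as the interface text tells. Its arguments: {"type":"object","properties":{"rows":{"type":"string"},"newtons":{"type":"number"}},"required":["rows"]}

```bash
ls; mkdir -p pics
python3 - <<'E'
from station import status,camera,camera_model,r
import cv2,numpy as np
for n in("scene","top"):
    p,d=camera(n);cv2.imwrite(f"pics/{n}0.png",p[:,:,::-1]);np.save(f"pics/{n}0.npy",d)
    print(n,camera_model(n))
print(status.get_obs())
E
```

```text
pics
scene {'camera_matrix': array([[510.0292504 ,   0.        , 269.70303684],
       [  0.        , 510.0292504 , 203.51469761],
       [  0.        ,   0.        ,   1.        ]]), 'camera_from_world': array([[ 0.37009397,  0.92879074,  0.01944759, -0.32231916],
       [ 0.48152332, -0.17388545, -0.85901056, -0.13817584],
       [-0.7944594 ,  0.3272791 , -0.51158836,  1.96463441],
       [ 0.        ,  0.        ,  0.        ,  1.        ]])}
top {'camera_matrix': array([[535.22708373,   0.        , 270.1791002 ],
       [  0.        , 535.22708373, 211.80668755],
       [  0.        ,   0.        ,   1.        ]]), 'camera_from_world': array([[ 0.02019035, -0.9997754 , -0.00644208,  0.10670033],
       [-0.99213328, -0.01923896, -0.12369891,  0.6830241 ],
       [ 0.12354719,  0.00888892, -0.99229889,  1.39657167],
       [ 0.        ,  0.        ,  0.        ,  1.        ]])}
{'time': 0.1, 'joints': array([-1.22502092,  0.39910877,  0.0450357 ,  1.53771955, -0.01869732,
        1.20687248, -0.05069806]), 'joint_vel': array([ 0.00153592, -0.00103948, -0.00135541, -0.00457362, -0.00119908,
       -0.00033525, -0.00098383]), 'joint_torque': array([ 3.34365686e-03, -4.76270449e+01,  1.37002230e+00, -2.54954928e+01,
        1.19895957e-02,  5.07279503e-03,  1.16390839e-05]), 'position': array([0.27941752, 0.58630338, 0.24438861]), 'orientation': array([-1.27105743e-04,  2.20502458e-01,  9.75386054e-01, -8.33763469e-04]), 'force': array([-0.02104254,  0.19151038, -0.38220655]), 'ft_torque': array([ 0.03761013, -0.00546944, -0.00304634]), 'finger_gap': 1.0007107481674133}
```

View pics/top0.png

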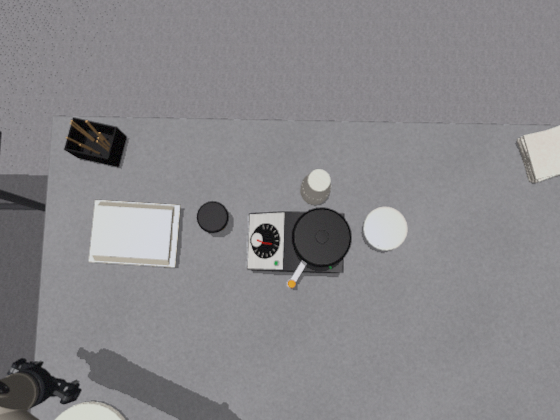

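View pics/scene0.png

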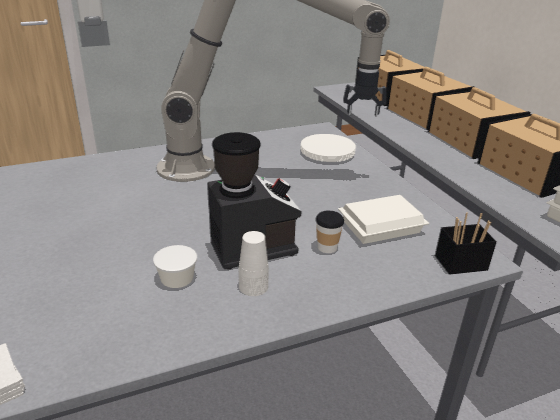

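The top view shows the grinder lid at (321,237), dial at (265,241), gate peg at (292,284), and coffee cup at (213,217) in front of the panel. Next I'll fit the pose and enlarge the dial.

```bash
cat > h.py <<'E'
from station import status,camera,camera_model,r
import cv2,numpy as np
from scipy.spatial.transform import Rotation as R
def cloud(n,d,m=None):
    m=m or camera_model(n);K=m["camera_matrix"];T=np.linalg.inv(m["camera_from_world"])
    v,u=np.mgrid[:420,:560]
    c=np.stack([(u-K[0,2])/K[0,0]*d,(v-K[1,2])/K[1,1]*d,d],-1)
    return c@T[:3,:3].T+T[:3,3]
def px(n,P,m=None):
    m=m or camera_model(n);c=m["camera_from_world"][:3,:3]@P+m["camera_from_world"][:3,3]
    q=m["camera_matrix"]@c;return q[:2]/q[2]
def tool():
    o=status.get_obs();q=o["orientation"];return o["position"],R.from_quat([q[1],q[2],q[3],q[0]])
E
python3 - <<'E'
from h import *
d=np.load("pics/top0.npy");im=cv2.imread("pics/top0.png");P=cloud("top",d)
x,y,z=P[...,0],P[...,1],P[...,2]
g=(abs(x-.6)<.2)&(abs(y)<.2)&(d>0)
print("table z",np.median(z[300:330,350:400]))
m=g&(z>.33);(c,rad)=cv2.minEnclosingCircle(P[m][:,:2].astype(np.float32));print("lid",c,rad,np.median(z[m]))
m=g&(z>.205)&(z<.22);print("deck",np.median(z[m]),cv2.minAreaRect(P[m][:,:2].astype(np.float32)))
# panel plane
m=np.zeros_like(g);m[214:268,250:284]=1;m&=(z>.145)&(z<.215)&(im.min(2)>130)
Q=P[m];A=np.c_[Q[:,:2],np.ones(len(Q))];co=np.linalg.lstsq(A,Q[:,2],rcond=None)[0];print("panel slope deg",np.degrees(np.arctan(np.hypot(*co[:2]))),"dir",np.degrees(np.arctan2(co[1],co[0])),len(Q),co)
m=g&(z>.14)&(z<.22)&~((z>.215));print("panel+deck rect",cv2.minAreaRect(P[m][:,:2].astype(np.float32)))
hsv=cv2.cvtColor(im,cv2.COLOR_BGR2HSV)
o=g&(hsv[...,0]>8)&(hsv[...,0]<22)&(hsv[...,1]>150);print("peg",P[o].mean(0),o.sum(),P[o][:,2].max())
for n,(u,v) in dict(cup=(213,217),stack=(319,180),tub=(385,228)).items():
    print(n,P[v-3:v+4,u-3:u+4].reshape(-1,3).mean(0))
print("box",P[205:265,92:180].reshape(-1,3).min(0),P[205:265,92:180].reshape(-1,3).max(0))
c=cv2.resize(im[200:300,230:350],None,fx=6,fy=6,interpolation=cv2.INTER_CUBIC);cv2.imwrite("pics/crop1.png",c)
E
```

```text
table z -0.00022871042800942654
lid (0.5925390720367432, 0.008995624259114265) 0.06308183819055557 0.3565350721438689
deck 0.2120482946078157 ((0.5933548212051392, 0.05231788754463196), (0.21651238203048706, 0.14045456051826477), 89.19055938720703)
panel slope deg 29.726573771484052 dir -91.58037752716517 1089 [-0.01574791 -0.57078759  0.26935037]
panel+deck rect ((0.6501765251159668, 0.05878178030252457), (0.23104961216449738, 0.25388702750205994), 89.24777221679688)
peg [0.49239001 0.06780134 0.26358421] 40 0.26912102523237014
cup [0.65644854 0.2660378  0.10751472]
stack [ 7.48257671e-01 -5.95169511e-04  1.59597746e-01]
tub [ 0.64045289 -0.1822683   0.06962803]
box [ 0.50295412  0.10740302 -0.00925171] [0.69611346 0.6169172  1.47099322]
```

View pics/crop1.png

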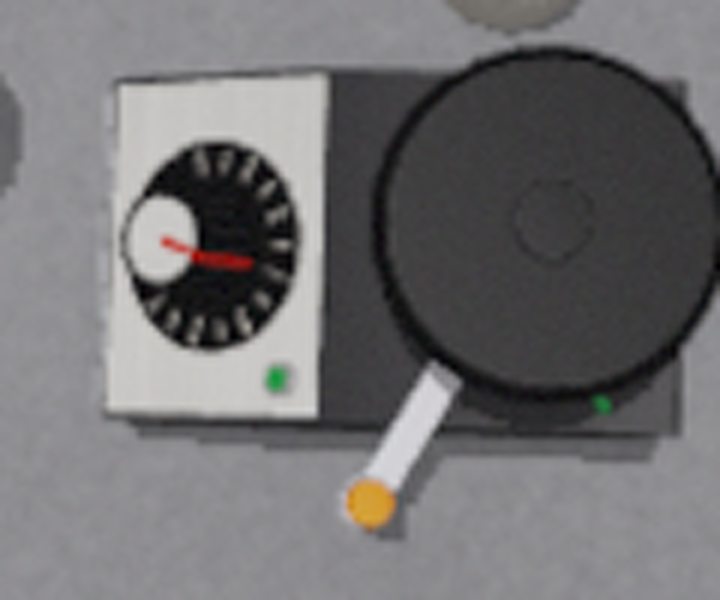

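The dial pointer faces up-slope and slightly robot-ward, so the dial reads about 165–170°. The fits agree with the given sizes: lid radius 63, lever 116, yaw −90.8°, origin (0.593, 0.059). Now I'll plan the pre-grasp.

```bash
cat >> h.py <<'E'
yaw=np.radians(-90.8);G=R.from_euler('z',yaw);O=np.array([.593,.059,0])
g2w=lambda p:O+G.apply(np.array(p)/1000.)
AX=G.apply([-np.sin(np.radians(35)),0,np.cos(np.radians(35))]);PAN=g2w([-70,0,181.5])
def dialR(deg):  # tool z into panel, tool y = robot-away at deg 0, turned by deg about tool z (+ = dial clockwise)
    y=G.apply([0,1,0]);z=-AX;return R.from_matrix(np.c_[np.cross(y,z),y,z])*R.from_euler('z',deg,degrees=True)
def plan(p1,R1,n,grip=1):
    p,R0=tool();w=(R0.inv()*R1).as_rotvec();rows=[]
    print("dist mm",np.linalg.norm(p1-p)*1000,"rot deg",np.degrees(w))
    for i in range(n):
        Ri=R0*R.from_rotvec(w*i/n);s=Ri.inv().apply((p1-p)/n)/.04;t=np.degrees(w)/n/5
        rows.append(" ".join(f"{v:.2f}" for v in [*s,*t])+f" {grip}")
    for i in range(0,n,5):print("; ".join(rows[i:i+5]))
E
python3 - <<'E'
from h import *
print(PAN,AX);plan(PAN+.13*AX,dialR(-85),15)
E
```

```text
[0.59397735 0.12899318 0.1815    ] [0.00800838 0.57352053 0.81915204]
dist mm 498.00050752060594 rot deg [ 33.89890455  -9.01512973 -19.05183055]
-0.75 -0.35 -0.07 0.45 -0.12 -0.25 1; -0.74 -0.37 -0.05 0.45 -0.12 -0.25 1; -0.73 -0.39 -0.03 0.45 -0.12 -0.25 1; -0.73 -0.40 -0.00 0.45 -0.12 -0.25 1; -0.72 -0.42 0.02 0.45 -0.12 -0.25 1
-0.71 -0.43 0.04 0.45 -0.12 -0.25 1; -0.70 -0.45 0.07 0.45 -0.12 -0.25 1; -0.69 -0.46 0.09 0.45 -0.12 -0.25 1; -0.67 -0.47 0.12 0.45 -0.12 -0.25 1; -0.66 -0.48 0.14 0.45 -0.12 -0.25 1
-0.65 -0.49 0.17 0.45 -0.12 -0.25 1; -0.64 -0.49 0.20 0.45 -0.12 -0.25 1; -0.62 -0.50 0.22 0.45 -0.12 -0.25 1; -0.61 -0.50 0.25 0.45 -0.12 -0.25 1; -0.60 -0.51 0.28 0.45 -0.12 -0.25 1
```

Call:
send_rows(
  rows="-0.75 -0.35 -0.07 0.45 -0.12 -0.25 1; -0.74 -0.37 -0.05 0.45 -0.12 -0.25 1; -0.73 -0.39 -0.03 0.45 -0.12 -0.25 1; -0.73 -0.40 0 0.45 -0.12 -0.25 1; -0.72 -0.42 0.02 0.45 -0.12 -0.25 1",
  newtons=40,
)

```text
time: 0.52
position: [0.3856, 0.4575, 0.2593]
orientation: [0.004, 0.165, 0.981, -0.103]
force: [-0.4, 0.2, -0.1]
finger_gap: 1.0
```

Call:
send_rows(
  rows="-0.71 -0.43 0.04 0.45 -0.12 -0.25 1; -0.70 -0.45 0.07 0.45 -0.12 -0.25 1; -0.69 -0.46 0.09 0.45 -0.12 -0.25 1; -0.67 -0.47 0.12 0.45 -0.12 -0.25 1; -0.66 -0.48 0.14 0.45 -0.12 -0.25 1",
)

```text
time: 0.93
position: [0.4907, 0.3296, 0.2741]
orientation: [0.007, 0.109, 0.973, -0.202]
force: [0.2, 1.0, -0.4]
finger_gap: 0.998
```

Call:
send_rows(
  rows="-0.65 -0.49 0.17 0.45 -0.12 -0.25 1; -0.64 -0.49 0.20 0.45 -0.12 -0.25 1; -0.62 -0.50 0.22 0.45 -0.12 -0.25 1; -0.61 -0.50 0.25 0.45 -0.12 -0.25 1; -0.60 -0.51 0.28 0.45 -0.12 -0.25 1",
)

```text
time: 1.35
position: [0.5955, 0.202, 0.288]
orientation: [0.011, 0.05, 0.953, -0.3]
force: [0.3, -0.4, 0.2]
finger_gap: 1.003
```

Run:
```python
from h import *
m=camera_model("wrist");p,d=camera("wrist");im=p[:,:,::-1].copy();np.save("pics/w1.npy",d)
o=status.get_obs();print(o["time"],o["joints"].round(2),o["position"])
for s in(0,.036):
    u=px("wrist",PAN+s*AX,m);print(s,u);cv2.circle(im,tuple(int(a) for a in u),4,(0,255,0) if s else (255,0,0),1)
P=cloud("wrist",d,m);S=(P-PAN)@AX
k=(abs(S-.036)<.004)&(np.linalg.norm(P-PAN-.036*AX,axis=-1)<.04)
print("knob top centre err along grinder x,y:",G.inv().apply(P[k].mean(0)-PAN-.036*AX)*1000,k.sum(),"s",np.median(S[k]))
cv2.imwrite("pics/w1.png",im)
plan(PAN+.024*AX,dialR(-85),5)
```

```text
1.4 [-0.78  0.53  0.24  1.39  0.39  1.59  0.84] [0.59901919 0.19503434 0.28848772]
0 [282.7443279  201.92078366]
0.036 [283.13252798 218.29042049]
knob top centre err along grinder x,y: [-1.58776627 -3.07400822  0.8093256 ] 3214 s 0.037771415644560304
dist mm 101.89485151026143 rot deg [-0.31685376 -0.08345722 -0.62895953]
0.02 0.04 0.51 -0.01 -0.00 -0.03 1; 0.02 0.04 0.51 -0.01 -0.00 -0.03 1; 0.02 0.04 0.51 -0.01 -0.00 -0.03 1; 0.02 0.04 0.51 -0.01 -0.00 -0.03 1; 0.02 0.03 0.51 -0.01 -0.00 -0.03 1
```

View pics/w1.png

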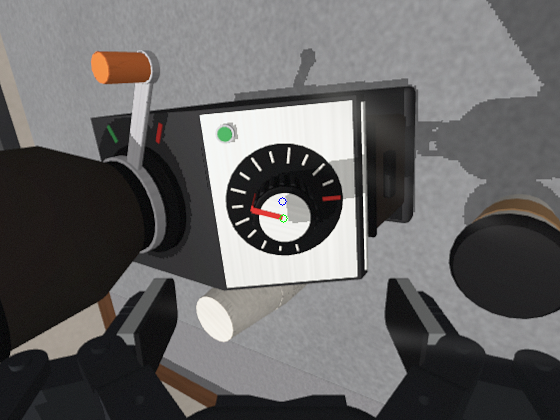

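The wrist view shows the knob top centred near (284,217), against a prediction of (283,218). The red stop mark is at (330,199) and the pointer is about 162° CCW from it, so the dial is at 160° (8 clicks). Descend next.

Call:
send_rows(
  rows="0.1 0.19 0.3 -0.06 0 -0.12 1; 0 0 0.4 0 0 0 1; 0 0 0.4 0 0 0 1; 0 0 0.3 0 0 0 1; 0 0 0 0 0 0 1",
)

```text
time: 1.82
position: [0.5899, 0.1756, 0.2355]
orientation: [0.008, 0.047, 0.953, -0.298]
force: [-0.1, -0.8, -0.8]
finger_gap: 0.999
```

Run:
```python
from h import *
p,q=tool();e=p-PAN;print("s mm",e@AX*1000,"lateral in tool axes",q.inv().apply(e)*1000)
plan(PAN+.024*AX,dialR(-85),5)
```

```text
s mm 70.92382160404243 lateral in tool axes [  5.65330084   7.10301576 -70.85566089]
dist mm 47.692702656880954 rot deg [ 0.32226186 -0.30744474  0.29494045]
-0.03 -0.03 0.23 0.01 -0.01 0.01 1; -0.03 -0.03 0.23 0.01 -0.01 0.01 1; -0.03 -0.03 0.23 0.01 -0.01 0.01 1; -0.03 -0.03 0.23 0.01 -0.01 0.01 1; -0.03 -0.03 0.23 0.01 -0.01 0.01 1
```

Call:
send_rows(
  rows="-0.14 -0.18 0 0 0 0 1; 0 0 0.3 0 0 0 1; 0 0 0.4 0 0 0 1; 0 0 0.4 0 0 0 1; 0 0 0 0 0 0 1",
)

```text
time: 2.23
position: [0.5949, 0.1437, 0.2042]
orientation: [0.008, 0.047, 0.954, -0.297]
force: [-0.1, -0.5, -0.0]
finger_gap: 1.0
```

Run:
```python
from h import *
p,q=tool();e=p-PAN;print("lateral in tool axes",q.inv().apply(e)*1000, tool()[0]);plan(PAN+.024*AX,dialR(-85),5)
m=camera_model("wrist");i,d=camera("wrist");print(px("wrist",PAN+.036*AX,m));cv2.imwrite("pics/w2.png",i[:,:,::-1]);print("after",tool()[0])
```

```text
lateral in tool axes [ -0.64356596  -0.75841181 -27.08769063] [0.59487312 0.14370696 0.20424719]
dist mm 3.3059108157915165 rot deg [ 0.35059036 -0.26811943  0.21776175]
0.00 0.00 0.02 0.01 -0.01 0.01 1; 0.00 0.00 0.02 0.01 -0.01 0.01 1; 0.00 0.00 0.02 0.01 -0.01 0.01 1; 0.00 0.00 0.02 0.01 -0.01 0.01 1; 0.00 0.00 0.02 0.01 -0.01 0.01 1
[284.37698406 308.15261453]
after [0.59543655 0.14510607 0.20535003]
```

View pics/w2.png

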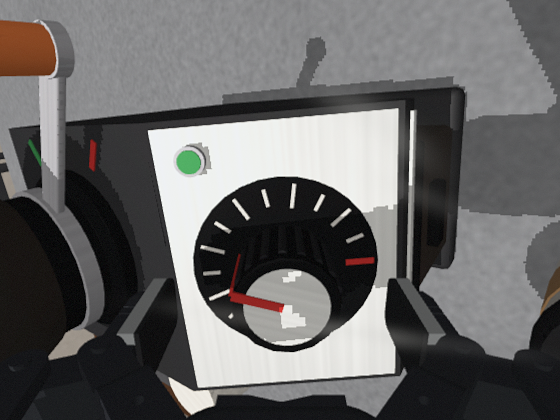

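The knob top is centred at (287,306) between the jaws, against a prediction of (284,308). Close, then turn clockwise (tool z positive).

Call:
send_rows(
  rows="0 0 0.08 0 0 0 0; 0 0 0 0 0 0 0; 0 0 0 0 0 0 0; 0 0 0 0 0 0 0; 0 0 0 0 0 0 0",
  newtons=50,
)

```text
time: 2.7
position: [0.5961, 0.146, 0.204]
orientation: [0.011, 0.046, 0.954, -0.295]
force: [-0.5, 2.5, 3.2]
finger_gap: 0.476
```

Call:
send_rows(
  rows="0 0 0 0 0 0 0; 0 0 0 0 0 0.3 0; 0 0 0 0 0 0.7 0; 0 0 0 0 0 1 0; 0 0 0 0 0 1 0",
)

```text
time: 3.12
position: [0.596, 0.1453, 0.2044]
orientation: [0.05, 0.173, 0.939, -0.292]
force: [-2.3, 2.6, 7.3]
finger_gap: 0.477
```

Run:
```python
from h import *
o=status.get_obs();p,q=tool();print(o["joints"].round(2),o["ft_torque"],o["force"],q.inv().apply(p-PAN)*1000,(dialR(-85).inv()*q).as_rotvec(degrees=True))
```

```text
[-0.77  0.55  0.29  1.56  0.37  1.37  0.58] [ 0.14438445  0.31358137 -0.17395832] [-2.27258534  2.55606823  7.26358846] [ -1.5063311    1.13722448 -28.10666556] [-0.54645278  0.07520553 15.04074501]
```

Call:
send_rows(
  rows="0 0 0 0 0 1 0; 0 0 0 0 0 1 0; 0 0 0 0 0 1 0; 0 0 0 0 0 1 0; 0 0 0 0 0 1 0",
)

```text
time: 3.53
position: [0.5954, 0.1445, 0.2049]
orientation: [0.111, 0.372, 0.879, -0.275]
force: [-2.8, 1.2, 9.2]
finger_gap: 0.474
```

Call:
send_rows(
  rows="0 0 0 0 0 1 0; 0 0 0 0 0 1 0; 0 0 0 0 0 1 0; 0 0 0 0 0 1 0; 0 0 0 0 0 1 0",
)

```text
time: 3.95
position: [0.5944, 0.1439, 0.2053]
orientation: [0.168, 0.554, 0.778, -0.246]
force: [-7.2, 0.1, 12.2]
finger_gap: 0.472
```

Call:
send_rows(
  rows="0 0 0 0 0 1 0; 0 0 0 0 0 1 0; 0 0 0 0 0 1 0; 0 0 0 0 0 1 0; 0 0 0 0 0 1 0",
)

```text
time: 4.37
position: [0.5932, 0.1437, 0.2055]
orientation: [0.216, 0.709, 0.639, -0.205]
force: [-10.9, 2.6, 14.5]
finger_gap: 0.474
```

Call:
send_rows(
  rows="0 0 0 0 0 1 0; 0 0 0 0 0 1 0; 0 0 0 0 0 1 0; 0 0 0 0 0 1 0; 0 0 0 0 0 1 0",
)

```text
time: 4.78
position: [0.592, 0.1439, 0.2053]
orientation: [0.255, 0.831, 0.47, -0.155]
force: [-13.9, 3.2, 16.2]
finger_gap: 0.474
```

Call:
send_rows(
  rows="0 0 0 0 0 1 0; 0 0 0 0 0 1 0; 0 0 0 0 0 1 0; 0 0 0 0 0 1 0; 0 0 0 0 0 1 0",
)

```text
time: 5.2
position: [0.5911, 0.1446, 0.2049]
orientation: [0.282, 0.913, 0.279, -0.097]
force: [-15.9, 6.0, 15.2]
finger_gap: 0.476
```

```bash
cat > st.py <<'E'
from h import *
o=status.get_obs();p,q=tool();print(o["time"],o["joints"].round(2),"tq along tool z",q.inv().apply(o["ft_torque"])[2],o["force"],"rel tool",q.inv().apply(p-PAN)*1000,(dialR(0).inv()*q).as_euler('ZYX',degrees=True))
E
python3 st.py
```

```text
5.2 [-1.08  0.67  0.79  1.57  0.1   1.31 -1.37] tq along tool z -0.348887785187829 [-15.92831634   5.9502767   15.24371835] rel tool [ -3.12882631  -1.54884805 -28.02340647] [54.95136494 -0.34698975  0.64220243]
```

Call:
send_rows(
  rows="0 0 0 0 0 1 0; 0 0 0 0 0 1 0; 0 0 0 0 0 1 0; 0 0 0 0 0 0.7 0; 0 0 0 0 0 0.5 0",
)

```text
time: 5.62
position: [0.5905, 0.1454, 0.2043]
orientation: [0.294, 0.948, 0.11, -0.045]
force: [-17.3, 6.1, 17.2]
finger_gap: 0.472
```

Call:
send_rows(
  rows="0 0 0 0 0 0.5 0; 0 0 0 0 0 0.5 0; 0 0 0 0 0 0.5 0; 0 0 0 0 0 0 0; 0 0 0 0 0 0 0",
)

```text
time: 6.03
position: [0.5933, 0.1461, 0.204]
orientation: [0.296, 0.954, 0.049, -0.022]
force: [-9.0, 6.2, 10.9]
finger_gap: 0.471
```

```bash
python3 st.py
```

```text
6.0333 [-1.15  0.73  0.92  1.57  0.01  1.3  -1.78] tq along tool z -0.0513578577762605 [-9.02033067  6.16400775 10.88449123] rel tool [ -0.94211946  -1.46298395 -28.26891209] [83.1786444  -0.25127393  0.52998268]
```

Call:
send_rows(
  rows="0 0 0 0 0 0 1; 0 0 0 0 0 0 1; 0 0 0 0 0 0 1; 0 0 0 0 0 0 1; 0 0 0 0 0 0 1",
)

```text
time: 6.45
position: [0.5958, 0.1444, 0.203]
orientation: [0.296, 0.954, 0.049, -0.02]
force: [-0.2, -0.7, 0.0]
finger_gap: 1.001
```

```bash
python3 st.py
python3 - <<'E'
from h import *
m=camera_model("wrist");i,d=camera("wrist");print(px("wrist",PAN+.036*AX,m),px("wrist",PAN+.036*AX+G.apply([-.021*.819,0,-.021*.574]),m));cv2.imwrite("pics/w3.png",i[:,:,::-1])
E
```

```text
6.45 [-1.15  0.73  0.92  1.57  0.01  1.29 -1.78] tq along tool z 0.043326908623477586 [-0.20383197 -0.66183909  0.04959176] rel tool [  1.61882123  -0.38222911 -26.48327092] [8.32570195e+01 3.14543982e-02 5.19543787e-01]
[279.9983301  314.87719251] [225.30249952 309.050384  ]
```

View pics/w3.png

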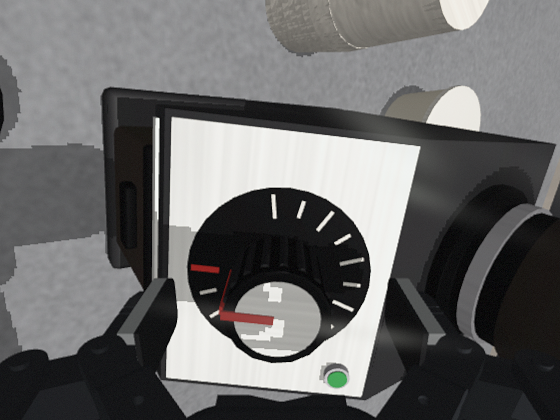

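The knob pointer at (273,321)→(221,315) matches the predicted zero direction (280,315)→(225,309), so the dial is at the fine stop. Regrasp and back off 80°.

Call:
send_rows(
  rows="-0.04 0 0 0 0 0 0; 0 0 0 0 0 0 0; 0 0 0 0 0 0 0; 0 0 0 0 0 0 0; 0 0 0 0 0 0 0",
)

```text
time: 6.92
position: [0.594, 0.1458, 0.2032]
orientation: [0.295, 0.954, 0.05, -0.02]
force: [-1.6, 2.6, 1.0]
finger_gap: 0.477
```

Call:
send_rows(
  rows="0 0 0 0 0 0 0; 0 0 0 0 0 -1 0; 0 0 0 0 0 -1 0; 0 0 0 0 0 -1 0; 0 0 0 0 0 -1 0",
)

```text
time: 7.33
position: [0.5939, 0.146, 0.203]
orientation: [0.287, 0.93, 0.217, -0.071]
force: [-0.5, 2.7, 1.2]
finger_gap: 0.476
```

Call:
send_rows(
  rows="0 0 0 0 0 -1 0; 0 0 0 0 0 -1 0; 0 0 0 0 0 -1 0; 0 0 0 0 0 -1 0; 0 0 0 0 0 -1 0",
)

```text
time: 7.75
position: [0.5936, 0.1463, 0.2028]
orientation: [0.264, 0.862, 0.413, -0.132]
force: [-1.5, 3.2, -0.2]
finger_gap: 0.476
```

Call:
send_rows(
  rows="0 0 0 0 0 -1 0; 0 0 0 0 0 -1 0; 0 0 0 0 0 -1 0; 0 0 0 0 0 -1 0; 0 0 0 0 0 -1 0",
)

```text
time: 8.17
position: [0.5932, 0.1464, 0.2027]
orientation: [0.229, 0.752, 0.59, -0.186]
force: [-3.5, 5.3, 1.2]
finger_gap: 0.474
```

Call:
send_rows(
  rows="0 0 0 0 0 -1 0; 0 0 0 0 0 -1 0; 0 0 0 0 0 0 0; 0 0 0 0 0 0 0; 0 0 0 0 0 0 0",
)

```text
time: 8.58
position: [0.593, 0.1465, 0.2027]
orientation: [0.212, 0.699, 0.652, -0.205]
force: [-3.0, 3.7, 2.2]
finger_gap: 0.473
```

```bash
python3 st.py
```

```text
8.5833 [-0.95  0.6   0.56  1.57  0.24  1.33 -0.58] tq along tool z 0.0029064929196512706 [-3.01266498  3.65523601  2.21084355] rel tool [  2.41586778  -1.37525687 -27.33500373] [3.12773349 0.66876418 0.14271249]
```

Measured turn is 80.1°. Release, then look.

Call:
send_rows(
  rows="0 0 0 0 0 0 1; 0 0 0 0 0 0 1; 0 0 0 0 0 0 1; 0 0 0 0 0 0 1; 0 0 0 0 0 0 1",
)

```text
time: 9.0
position: [0.5943, 0.1442, 0.2034]
orientation: [0.214, 0.699, 0.651, -0.205]
force: [0.3, 0.2, 0.6]
finger_gap: 1.0
```

Run:
```python
from h import *
m=camera_model("wrist");i,d=camera("wrist")
c=PAN+.036*AX;print("c",px("wrist",c,m))
for a in(60,80,100):
    v=R.from_rotvec(AX*np.radians(a)).apply(G.apply([-.819,0,-.574]));print(a,px("wrist",c+.021*v,m))
cv2.imwrite("pics/w4.png",i[:,:,::-1])
```

```text
c [280.21169288 309.58106466]
60 [229.98400962 287.6269016 ]
80 [225.24274753 303.93470135]
100 [227.2085513  320.40784195]
```

View pics/w4.png

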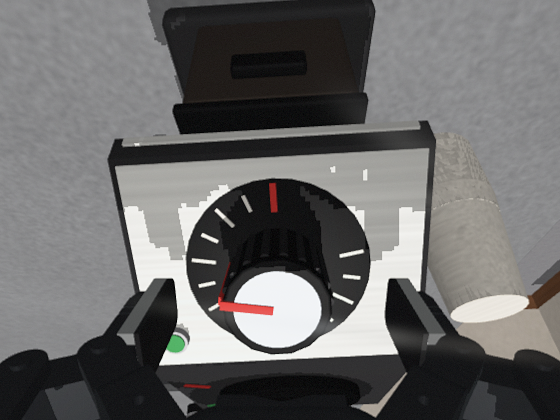

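The pointer direction (−53,−5) px matches the 80° prediction (−55,−6), so the dial is at four clicks. Now retract, close the fingers, and go to the front side of the gate peg with the hand tilted away from the hopper.

Call:
send_rows(
  rows="0 0 -0.3 0 0 0 1; 0 0 -0.6 0 0 0 1; 0 0 -0.8 0 0 0 1; 0 0 -0.8 0 0 0 1; 0 0 -0.5 0 0 0 0.5",
)

```text
time: 9.47
position: [0.5957, 0.2155, 0.3055]
orientation: [0.214, 0.698, 0.652, -0.203]
force: [-0.6, -0.1, -0.3]
finger_gap: 0.885
```

Call:
send_rows(
  rows="0 0 0 0 0 0 0; 0 0 0 0 0 0 0; 0 0 0 0 0 0 0; 0 0 0 0 0 0 0; 0 0 0 0 0 0 0",
)

```text
time: 9.88
position: [0.5946, 0.2115, 0.3013]
orientation: [0.214, 0.699, 0.651, -0.206]
force: [-0.2, 0.2, -0.4]
finger_gap: 0.14
```

```bash
cat >> h.py <<'E'
t=np.radians(25);RG=R.from_matrix(np.c_[[0,1,0],[np.cos(t),0,np.sin(t)],[np.sin(t),0,-np.cos(t)]])
def peg(a): a=np.radians(a);return g2w([50-115*np.sin(a),-115*np.cos(a),250])
E
python3 st.py
python3 - <<'E'
from h import *
print(peg(30),peg(0),peg(-30))
i,d=camera("top");P=cloud("top",d);im=np.ascontiguousarray(i);hsv=cv2.cvtColor(im,cv2.COLOR_RGB2HSV)
o=(abs(P[...,0]-.5)<.1)&(hsv[...,0]>8)&(hsv[...,0]<22)&(hsv[...,1]>150)&(abs(P[...,1])<.12);print("peg",P[o].mean(0) if o.any() else 0,o.sum())
p=peg(30);plan(np.array([p[0]-.003,p[1]+.05,.30]),RG,10,0)
E
```

```text
9.8833 [-1.    0.58  0.57  1.37  0.23  1.57 -0.57] tq along tool z -0.037248210910659225 [-0.23302589  0.19613856 -0.43913297] rel tool [-6.81505404e-02 -8.42912293e-01 -1.45470327e+02] [3.23442383 0.44491177 0.16583653]
[0.4935215 0.0678898 0.25     ] [0.4773131  0.01061052 0.25      ] [ 0.49191585 -0.04709899  0.25      ]
peg [0.49260852 0.06778812 0.26309982] 40
dist mm 140.15951415716498 rot deg [-23.6129128   34.82858437   3.65168603]
-0.21 -0.25 0.14 -0.47 0.70 0.07 0; -0.22 -0.25 0.12 -0.47 0.70 0.07 0; -0.23 -0.25 0.09 -0.47 0.70 0.07 0; -0.23 -0.25 0.07 -0.47 0.70 0.07 0; -0.24 -0.25 0.04 -0.47 0.70 0.07 0
-0.24 -0.25 0.02 -0.47 0.70 0.07 0; -0.24 -0.25 -0.01 -0.47 0.70 0.07 0; -0.24 -0.25 -0.03 -0.47 0.70 0.07 0; -0.24 -0.25 -0.06 -0.47 0.70 0.07 0; -0.24 -0.24 -0.08 -0.47 0.70 0.07 0
```

Call:
send_rows(
  rows="-0.21 -0.25 0.14 -0.47 0.70 0.07 0; -0.22 -0.25 0.12 -0.47 0.70 0.07 0; -0.23 -0.25 0.09 -0.47 0.70 0.07 0; -0.23 -0.25 0.07 -0.47 0.70 0.07 0; -0.24 -0.25 0.04 -0.47 0.70 0.07 0",
)

```text
time: 10.35
position: [0.5426, 0.1643, 0.301]
orientation: [0.185, 0.706, 0.683, -0.025]
force: [-0.8, -1.1, 0.8]
finger_gap: -0.001
```

Call:
send_rows(
  rows="-0.24 -0.25 0.02 -0.47 0.70 0.07 0; -0.24 -0.25 -0.01 -0.47 0.70 0.07 0; -0.24 -0.25 -0.03 -0.47 0.70 0.07 0; -0.24 -0.25 -0.06 -0.47 0.70 0.07 0; -0.24 -0.24 -0.08 -0.47 0.70 0.07 0",
)

```text
time: 10.77
position: [0.4908, 0.1173, 0.3001]
orientation: [0.151, 0.689, 0.691, 0.156]
force: [0.3, -0.8, 0.4]
finger_gap: -0.002
```

Call:
send_rows(
  rows="0 0 0 0 0 0 0; 0 0 0 0 0 0 0; 0 0 0 0 0 0 0; 0 0 0 0 0 0 0; 0 0 0 0 0 0 0",
)

```text
time: 11.18
position: [0.4924, 0.1192, 0.3007]
orientation: [0.152, 0.689, 0.692, 0.154]
force: [0.1, -0.2, 0.1]
finger_gap: 0.0
```

Run:
```python
from h import *
o=status.get_obs();print(o["time"],o["joints"].round(2),o["position"])
p=peg(30);plan(np.array([p[0]-.003,p[1]+.045,.26]),RG,5,0)
cv2.imwrite("pics/w5.png",camera("wrist")[0][:,:,::-1])
```

```text
11.1833 [-1.09 -0.19  0.57  2.1   0.41  0.85 -0.72] [0.49235749 0.11920992 0.30068185]
dist mm 41.21077352168496 rot deg [-0.04457279 -0.22781292  0.1756393 ]
-0.03 -0.09 0.18 -0.00 -0.01 0.01 0; -0.03 -0.09 0.18 -0.00 -0.01 0.01 0; -0.03 -0.09 0.18 -0.00 -0.01 0.01 0; -0.03 -0.09 0.18 -0.00 -0.01 0.01 0; -0.03 -0.09 0.18 -0.00 -0.01 0.01 0
```

View pics/w5.png

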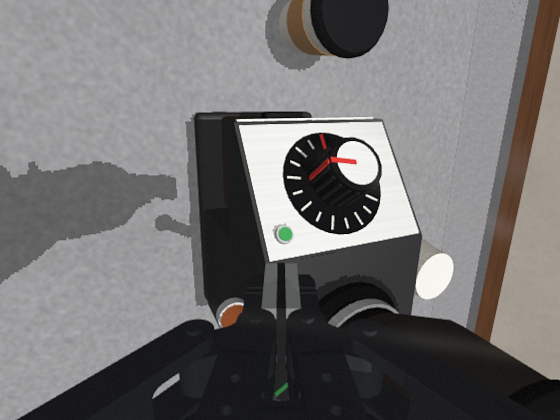

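The wrist view shows the fingers shut, the peg at (232,315) beyond them to the robot's side as the tilt predicts, and the dial unchanged. Descend, then push towards −y.

Call:
send_rows(
  rows="-0.13 -0.1 0.2 0 0 0 0; 0 -0.1 0.2 0 0 0 0; 0 -0.1 0.2 0 0 0 0; 0 -0.1 0.2 0 0 0 0; 0 -0.04 0.1 0 0 0 0",
)

```text
time: 11.65
position: [0.4899, 0.1128, 0.2581]
orientation: [0.151, 0.69, 0.692, 0.153]
force: [-0.9, -0.0, -0.4]
finger_gap: -0.001
```

Call:
send_rows(
  rows="0 0 0 0 0 0 0; 0 0 0 0 0 0 0; 0 0 0 0 0 0 0; -0.1 0 0 0 0 0 0; -0.2 0 0 0 0 0 0",
)

```text
time: 12.07
position: [0.4913, 0.1018, 0.261]
orientation: [0.151, 0.689, 0.692, 0.155]
force: [-0.0, 0.4, -0.4]
finger_gap: -0.001
```

Run:
```python
from h import *
o=status.get_obs();print(o["time"],o["position"],o["force"]);plan(np.array([.4745,.0310,.26]),RG,5,0);plan(np.array([.489,-.0330,.26]),RG,5,0)
```

```text
12.0667 [0.49133621 0.10182794 0.2609658 ] [-0.02330259  0.36843129 -0.42905189]
dist mm 72.80787896489153 rot deg [ 6.74288215e-05 -3.39497134e-01  1.89023115e-01]
-0.35 -0.08 -0.03 0.00 -0.01 0.01 0; -0.35 -0.08 -0.03 0.00 -0.01 0.01 0; -0.35 -0.08 -0.03 0.00 -0.01 0.01 0; -0.35 -0.08 -0.03 0.00 -0.01 0.01 0; -0.35 -0.08 -0.03 0.00 -0.01 0.01 0
dist mm 134.85163400912836 rot deg [ 6.74288215e-05 -3.39497134e-01  1.89023115e-01]
-0.67 -0.01 -0.00 0.00 -0.01 0.01 0; -0.67 -0.01 -0.00 0.00 -0.01 0.01 0; -0.67 -0.01 -0.00 0.00 -0.01 0.01 0; -0.67 -0.01 -0.00 0.00 -0.01 0.01 0; -0.67 -0.01 -0.00 0.00 -0.01 0.01 0
```

Call:
send_rows(
  rows="-0.18 -0.06 -0.03 0 0 0 0; -0.18 -0.06 -0.03 0 0 0 0; -0.18 -0.06 -0.02 0 0 0 0; -0.18 -0.05 -0.02 0 0 0 0; -0.18 -0.04 -0.02 0 0 0 0",
)

```text
time: 12.48
position: [0.4787, 0.0646, 0.2599]
orientation: [0.151, 0.689, 0.691, 0.154]
force: [-1.3, 1.8, 1.2]
finger_gap: 0.0
```

Call:
send_rows(
  rows="-0.18 -0.03 -0.02 0 0 0 0; -0.18 -0.03 -0.01 0 0 0 0; -0.18 -0.02 -0.01 0 0 0 0; -0.18 -0.01 0 0 0 0 0; -0.18 0 0 0 0 0 0",
)

```text
time: 12.9
position: [0.4755, 0.0283, 0.2598]
orientation: [0.151, 0.689, 0.691, 0.154]
force: [-0.5, 0.9, -0.2]
finger_gap: -0.001
```

Run:
```python
from h import *
o=status.get_obs();print(o["time"],o["position"],o["force"]);plan(np.array([.489,-.0350,.26]),RG,10,0)
```

```text
12.9 [0.47546856 0.02831144 0.25981142] [-0.45994479  0.88300262 -0.18577928]
dist mm 64.74159759967935 rot deg [-0.06382412 -0.27395027  0.09555728]
-0.16 0.03 0.01 -0.00 -0.01 0.00 0; -0.16 0.03 0.01 -0.00 -0.01 0.00 0; -0.16 0.03 0.01 -0.00 -0.01 0.00 0; -0.16 0.03 0.01 -0.00 -0.01 0.00 0; -0.16 0.03 0.01 -0.00 -0.01 0.00 0
-0.16 0.03 0.01 -0.00 -0.01 0.00 0; -0.16 0.03 0.01 -0.00 -0.01 0.00 0; -0.16 0.03 0.01 -0.00 -0.01 0.00 0; -0.16 0.03 0.01 -0.00 -0.01 0.00 0; -0.16 0.03 0.01 -0.00 -0.01 0.00 0
```

Contact is being made (about 1.8 N). Continue to the stop.

Call:
send_rows(
  rows="-0.16 0.01 0 0 0 0 0; -0.16 0.01 0 0 0 0 0; -0.16 0.02 0.01 0 0 0 0; -0.16 0.03 0.01 0 0 0 0; -0.16 0.03 0.01 0 0 0 0",
)

```text
time: 13.32
position: [0.4799, -0.0035, 0.2603]
orientation: [0.151, 0.689, 0.691, 0.154]
force: [0.1, 1.5, -0.5]
finger_gap: -0.001
```

Call:
send_rows(
  rows="-0.16 0.04 0.02 0 0 0 0; -0.16 0.05 0.02 0 0 0 0; -0.16 0.05 0.02 0 0 0 0; -0.1 0 0 0 0 0 0; -0.05 0 0 0 0 0 0",
)

```text
time: 13.73
position: [0.4868, -0.0261, 0.261]
orientation: [0.151, 0.689, 0.691, 0.157]
force: [2.5, 10.5, -3.2]
finger_gap: -0.0
```

Call:
send_rows(
  rows="-0.05 0 0 0 0 0 0; -0.05 0 0 0 0 0 0; -0.05 0 0 0 0 0 0; 0 0 0 0 0 0 0; 0 0 0 0 0 0 0",
)

```text
time: 14.15
position: [0.4868, -0.0263, 0.2611]
orientation: [0.149, 0.687, 0.693, 0.159]
force: [4.1, 17.2, -5.3]
finger_gap: -0.005
```

The lever is at its stop: 17 N, finger at y −0.026 against −0.027 expected. Back away and up.

Call:
send_rows(
  rows="0.3 0 0 0 0 0 0; 0.4 0 0 0 0 0 0; 0.4 0 0 0 0 0 0; 0 0 0 0 0 0 0; 0 0 -0.5 0 0 0 0",
)

```text
time: 14.57
position: [0.4761, 0.0094, 0.2761]
orientation: [0.151, 0.689, 0.693, 0.151]
force: [0.4, -0.5, -0.4]
finger_gap: -0.001
```

Call:
send_rows(
  rows="0 -0.2 -0.8 0 0 0 0; 0.3 -0.2 -0.8 0 0 0 0; 0.6 0 -0.5 0 0 0 0; 0.8 0 0 0 0 0 0; 0.8 0 0 0 0 0 0",
)

```text
time: 14.98
position: [0.4277, 0.1095, 0.3507]
orientation: [0.151, 0.69, 0.69, 0.157]
force: [0.1, 0.0, 0.1]
finger_gap: -0.001
```

Call:
send_rows(
  rows="0.8 0 0 0 0 0 0; 0.8 0 0 0 0 0 0; 0.5 0 0 0 0 0 0; 0 0 0 0 0 0 0; 0 0 0 0 0 0 0",
)

```text
time: 15.4
position: [0.4271, 0.1934, 0.3487]
orientation: [0.152, 0.689, 0.692, 0.154]
force: [0.3, -0.2, -0.1]
finger_gap: -0.001
```

Run:
```python
from h import *
o=status.get_obs();print(o["time"],o["position"],o["force"])
i,d=camera("top");P=cloud("top",d);hsv=cv2.cvtColor(np.ascontiguousarray(i),cv2.COLOR_RGB2HSV)
k=(abs(P[...,0]-.5)<.1)&(hsv[...,0]>8)&(hsv[...,0]<22)&(hsv[...,1]>150)&(abs(P[...,1])<.12)
if k.any():
    e=G.inv().apply(P[k].mean(0)-O)*1000-[50,0,0];print("peg",P[k].mean(0),k.sum(),"gate deg",np.degrees(np.arctan2(e[0],-e[1]))+30)
for n,(u,v) in dict(cup=(213,217),stack=(319,180),tub=(385,228)).items(): print(n,P[v-3:v+4,u-3:u+4].reshape(-1,3).mean(0))
cv2.imwrite("pics/t6.png",cv2.resize(i[180:300,190:350,::-1],None,fx=5,fy=5,interpolation=cv2.INTER_CUBIC))
```

```text
15.4 [0.42712106 0.19337769 0.34870087] [ 0.34238453 -0.22595763 -0.08698783]
peg [ 0.49152724 -0.04522151  0.26178612] 47 gate deg 59.084491823913524
cup [0.65635961 0.26594845 0.10827677]
stack [0.7430748  0.00171696 0.18646868]
tub [ 0.64045791 -0.18228059  0.06955682]
```

View pics/t6.png

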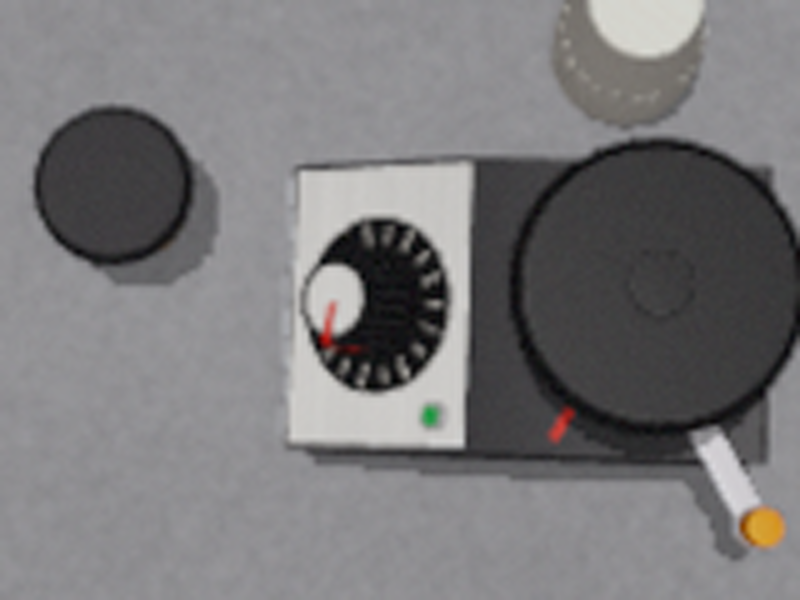

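The top crop shows the lever on its open stop (peg at (762,527)), the pointer about 80° round from the fine mark, and the cup and stack unmoved. Hand in.

```bash
python3 -c "
from h import *
print(status.get_obs()['force']);print(r.sign_off())"
```

```text
[ 0.63484894 -0.2559096  -0.44861148]
the job is handed in; nothing more can be done
None
```

I set the grinder for filter coffee and handed the job in at about 15.5 s of the 64 s allowed; the hand-in gave no verdict.

- **Dial:** I turned it clockwise about 160° to the fine stop, and the wrist camera showed the pointer at the red mark. I then regrasped it, backed it off 80° and released it. The pointer matched the predicted four-click direction within about 1°.
- **Gate lever:** I pushed the peg with closed fingers until it met its stop, with a force of about 17 N. The last top image measured it at 59° of 60°.
- **Cups and boxes:** The coffee cup and tub were within 1 mm of where they started. The cup stack's depth patch read differently (z 0.186 instead of 0.160, about 5 mm off in x), but the picture shows it upright at the same pixels, so I took that as noise at its edge. I did not remeasure the meal box; the arm never went near it after the start.
- **Hand:** The arm was clear of everything, with the wrist force near zero.

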